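# Line up the copper couplings by size

### The job

Set out the fittings for the practical exam: stand the four loose copper couplings upright on the sample board, one centred on each white mark, so that the row grows steadily from the smallest coupling beside the thin tube sample to the largest beside the thick tube sample. Let go of them all and leave them standing still.

Things in the scene. Friction and masses are not known exactly. Their poses are not given: they have to be found in the camera images.
- coupling_24: the smallest of four loose copper pipe couplings: an open copper sleeve with a faint raised line round its middle, 24 mm outside diameter, 34 mm tall, wall 2.5 mm, standing upright on the table at the start, 0.03 to 0.2 kg. Origin: centre of its underside; z is its axis, pointing up.
- coupling_31: the second smallest of four loose copper pipe couplings: an open copper sleeve with a faint raised line round its middle, 31 mm outside diameter, 43 mm tall, wall 2.5 mm, standing upright on the table at the start, 0.03 to 0.2 kg. Origin: centre of its underside; z is its axis, pointing up.
- coupling_38: the second largest of four loose copper pipe couplings: an open copper sleeve with a faint raised line round its middle, 38 mm outside diameter, 52 mm tall, wall 2.5 mm, standing upright on the table at the start, 0.03 to 0.2 kg. Origin: centre of its underside; z is its axis, pointing up.
- coupling_46: the largest of four loose copper pipe couplings: an open copper sleeve with a faint raised line round its middle, 46 mm outside diameter, 62 mm tall, wall 2.5 mm, standing upright on the table at the start, 0.03 to 0.2 kg. Origin: centre of its underside; z is its axis, pointing up.
- mark_1: one of four alike flat white discs, 56 mm diameter, 2 mm thick, fixed in a nearly straight row (each up to 6 mm off the line) on a fixed plywood board; number 1 of 4 counted along the row from its left end as the robot sees it. Centres are about 75 mm apart. The board is 18 mm thick (disc tops 20 mm above the table), 90 mm wide and 470 mm long. Origin: centre of the disc's underside, 18 mm above the table; its y axis runs along the row (towards mark 1), x across it.
- mark_2: one of four alike flat white discs, 56 mm diameter, 2 mm thick, fixed in a nearly straight row (each up to 6 mm off the line) on a fixed plywood board; number 2 of 4 counted along the row from its left end as the robot sees it. Centres are about 75 mm apart. The board is 18 mm thick (disc tops 20 mm above the table), 90 mm wide and 470 mm long. Origin: centre of the disc's underside, 18 mm above the table; its y axis runs along the row (towards mark 1), x across it.
- mark_3: one of four alike flat white discs, 56 mm diameter, 2 mm thick, fixed in a nearly straight row (each up to 6 mm off the line) on a fixed plywood board; number 3 of 4 counted along the row from its left end as the robot sees it. Centres are about 75 mm apart. The board is 18 mm thick (disc tops 20 mm above the table), 90 mm wide and 470 mm long. Origin: centre of the disc's underside, 18 mm above the table; its y axis runs along the row (towards mark 1), x across it.
- mark_4: one of four alike flat white discs, 56 mm diameter, 2 mm thick, fixed in a nearly straight row (each up to 6 mm off the line) on a fixed plywood board; number 4 of 4 counted along the row from its left end as the robot sees it. Centres are about 75 mm apart. The board is 18 mm thick (disc tops 20 mm above the table), 90 mm wide and 470 mm long. Origin: centre of the disc's underside, 18 mm above the table; its y axis runs along the row (towards mark 1), x across it.
- thin_sample: sample of the thinnest tube: an upright copper tube, 15 mm outside diameter, top 78 mm above its underside, on a round steel foot of 62 mm diameter and 3 mm height, fixed at one end of the board, about 85 mm beyond the last mark's centre; which end is drawn anew each time. Not to be moved. Origin: centre of the foot's underside.
- thick_sample: sample of the thickest tube: an upright copper tube, 54 mm outside diameter, top 78 mm above its underside, on a round steel foot of 62 mm diameter and 3 mm height, fixed at one end of the board, about 85 mm beyond the last mark's centre; which end is drawn anew each time. Not to be moved. Origin: centre of the foot's underside.

How it is judged (in metres and radians):
At the end, for the whole second after the job is handed in: Each coupling stands on its own mark, its axis within 12 mm of the mark's centre, upright within 0.1 rad and resting on the disc; in order of size, the smallest on the mark next to the thin sample and the largest on the mark next to the thick sample; all released and at rest (((horizontal distance between thin_sample and mark_1 below 0.12 m and horizontal distance between coupling_24 and mark_1 below 0.012 m and z of coupling_24 in the frame of mark_1 between -0.002 and 0.006 m and horizontal distance between coupling_31 and mark_2 below 0.012 m and z of coupling_31 in the frame of mark_2 between -0.002 and 0.006 m and horizontal distance between coupling_38 and mark_3 below 0.012 m and z of coupling_38 in the frame of mark_3 between -0.002 and 0.006 m and horizontal distance between coupling_46 and mark_4 below 0.012 m and z of coupling_46 in the frame of mark_4 between -0.002 and 0.006 m) or (horizontal distance between thin_sample and mark_4 below 0.12 m and horizontal distance between coupling_24 and mark_4 below 0.012 m and z of coupling_24 in the frame of mark_4 between -0.002 and 0.006 m and horizontal distance between coupling_31 and mark_3 below 0.012 m and z of coupling_31 in the frame of mark_3 between -0.002 and 0.006 m and horizontal distance between coupling_38 and mark_2 below 0.012 m and z of coupling_38 in the frame of mark_2 between -0.002 and 0.006 m and horizontal distance between coupling_46 and mark_1 below 0.012 m and z of coupling_46 in the frame of mark_1 between -0.002 and 0.006 m)) and angle between each of coupling_24, coupling_31, coupling_38, coupling_46's own z axis and vertical below 0.1 rad and linear speed of each of coupling_24, coupling_31, coupling_38, coupling_46 below 0.02 m/s and angular speed of each of coupling_24, coupling_31, coupling_38, coupling_46 below 0.2 rad/s); the robot touches nothing.
It also fails if it takes over 96 s, if anything falls off the work surface, if the arm or the gripper's body presses on something with over 40 N, if the wrist force passes 120 N, or if a joint passes its speed limit or range.

### The arm

A 6-joint arm with a two-finger parallel gripper is mounted at the origin on the work surface. World frame = base frame: x ahead of the robot, y to its left, z up, the work surface at z = 0. Lengths are in m, angles in degrees, forces in N, time in s.
With the tool pointing down it reaches from about 0.375 to 0.9 m from the base axis. Payload 3.1 kg.
Tool frame: the origin (TCP) lies on the centre line of the jaws, within the pads' length; the fingertips stand finger_overhang ahead of it and the grasp point (between the pads) lies 5 mm behind it (finger_overhang is the distance from the TCP to the fingertips, in m); z points along the fingers, y is the line along which they close (so a half turn about z gives the same grasp; the last joint's range is limited). The gripper opens to 87 mm and grips with 3 to 60 N. Pads are 19 mm wide; open, the fingers measure 117 mm over their backs; the gripper's body (75 mm by 190 mm) begins 51 mm behind the grasp point.
Start: joints at [-78.696, 30.224, 82.088, -0, 67.689, -10.227], TCP at [0.229, -0.581, 0.237] pointing down, gripper open.
Joint ranges: [-176.69, 176.69], [-43.24, 126.21], [12.49, 139.97], [-82, 262], [0, 151.66], [-163.58, 163.58]. Speed limits (degrees/s): [159.86, 159.86, 180, 180, 180, 180].

### API

Orientations are given as a 3x3 rotation matrix whose columns are the frame's x, y, z axes.
In Python, from rig import read_state, capture, calibration, hand_in, finger_overhang gives the robot as it stands.
- The arm moves only by the tool send_rows, never from a script. Its argument "plan" is a list of rows, each a list of 5 numbers: the closure in counts, from 0 (fully open) to 255 (shut), then the shift along the tool's x, y, z in m, then the turn about the tool's z in rad. A call has 1 to 20 rows; each row shifts and turns the commanded pose from where the row before left it, along the tool's axes as they then stand; what a row does not reach is not made up. A row lasts 1/12 s, in which the tool goes at most 41.7 mm and 7.16 degrees, less where a joint would pass 70% of its speed; a pose out of reach is approached as far as the arm can. A call is refused whole if a number of a shift passes 0.0417 or a number of a turn 0.125, either way. A call with a gripper value outside its range is refused whole. The fingers move at their own pace and stop on an object; the grip force is fixed at half the most. Time passes only in rows, so rows that do not move let the fingers close. It gives the time, the measured TCP pose, the force, the opening and the grip force at its end, in the units of the state.
- read_state(): the state, without advancing time (a new reading comes with each control period).
- capture(name): name is "scene" or "side" or "wrist"; returns (picture, depth): 480x640x3 uint8, blue, green, red; 480x640 float32, m along the optical axis (not along the pixel's ray), 0 where there is no reading.
- calibration(name): a dict with "fx", "fy", "cx", "cy" (pixels), "dist_coeffs" ([k1, k2, p1, p2, k3] as OpenCV has them; the pictures are not rectified), "xyz" and "rotation" of the camera in the world. Camera axes: x right, y down, z forward; pixel columns grow to the right and rows downward; lengths in m; the calibration is good to about 2 mm. A picture is of the moment at which its call begins: read the wrist's pose just before it. calibration takes no time and is no camera call; for the wrist camera it gives the pose at the moment of the call.
- hand_in(): hands the job in; it is judged then, once.
The state is a dict: "time_s": time; "joint_positions": joint angles; "qvel": joint speeds; "tau": joint torques, N m; "position": TCP position; "tcp_rot": TCP orientation; "force": force on the tool from outside, world axes, zero at the start; "moment": the same for the moment, N m; "opening": opening from 0.0 (shut) to 1.0 (fully open); "grasp_force": force on a finger pad.
Only numpy, scipy, OpenCV 4.12 (cv2) and the standard library are available. Lean on these libraries where they do the work, as an engineer would, in place of code of your own. Each camera call takes 0.05 s, during which the arm holds its last target. There are 200 camera calls.

## Working session

There is one attempt and no reset: what is moved stays moved. The work goes in short steps, Python scripts to look and compute and a tool call to move; the robot and the scene stay as the last step left them, time stands still between calls to the robot, and variables do not carry over. Pictures are saved under pics/ and viewed, at most 14 in all, crops included, and the job is handed in when it is done.

Besides the shell and the picture viewer there is one more tool, called as a command line: name --pt "numbers of a row" for each row, then --argument value for the rest. send_rows: Moves the arm, as the interface text tells. Its arguments: {"type":"object","properties":{"plan":{"type":"array","items":{"type":"array","items":{"type":"number"}}}},"required":["plan"]}

```bash
mkdir -p pics; ls; python3 - <<'E'
from rig import *
import cv2
print(finger_overhang)
s=read_state();print(s)
for n in("scene","side"):
    p,d=capture(n);cv2.imwrite(f"pics/{n}0.png",p);print(n,calibration(n))
E
```

```text
pics
0.014
{'time_s': 0.0, 'joint_positions': array([-7.86960725e+01,  3.02796916e+01,  8.21566279e+01, -5.05102308e-04,
        6.76885661e+01, -1.02287758e+01]), 'qvel': array([ 0.01297384, -0.08806637, -0.00564229,  0.02333779, -0.08268043,
        0.03824499]), 'tau': array([-1.42304165e-03, -4.40052652e+01, -1.76592851e+01,  6.31666020e-02,
        5.82707429e-02, -1.49107168e-04]), 'position': array([ 0.22926521, -0.58067533,  0.23556248]), 'tcp_rot': array([[ 9.30207076e-01,  3.67034884e-01, -4.35240852e-04],
       [ 3.67034947e-01, -9.30204701e-01,  2.13578302e-03],
       [ 3.79043786e-04, -2.14646908e-03, -9.99997624e-01]]), 'force': array([-0.42462575,  0.08107391, -0.40780214]), 'moment': array([0.02988206, 0.01953353, 0.0091694 ]), 'grasp_force': 0.0, 'opening': 0.9996328142112485}
scene {'fx': 601.9044346063145, 'fy': 601.9044346063145, 'cx': 317.9506538417195, 'cy': 238.10867440060107, 'dist_coeffs': array([-0.15498335,  0.        ,  0.        ,  0.        ,  0.        ]), 'xyz': array([1.14989036, 0.21880561, 0.70856019]), 'rotation': array([[-0.29351449,  0.68894278, -0.66272701],
       [ 0.95587392,  0.20250553, -0.2128299 ],
       [-0.01242174, -0.69595212, -0.71798074]])}
side {'fx': 456.00992503625173, 'fy': 456.00992503625173, 'cx': 316.47942451625, 'cy': 244.48921614065836, 'dist_coeffs': array([-0.07850495,  0.        ,  0.        ,  0.        ,  0.        ]), 'xyz': array([ 0.47429875, -0.3829172 ,  0.5365494 ]), 'rotation': array([[ 0.98437109, -0.1434758 ,  0.10211877],
       [-0.17551707, -0.75188278,  0.63550456],
       [-0.01439818, -0.6434959 , -0.76531413]])}
```

View pics/scene0.png

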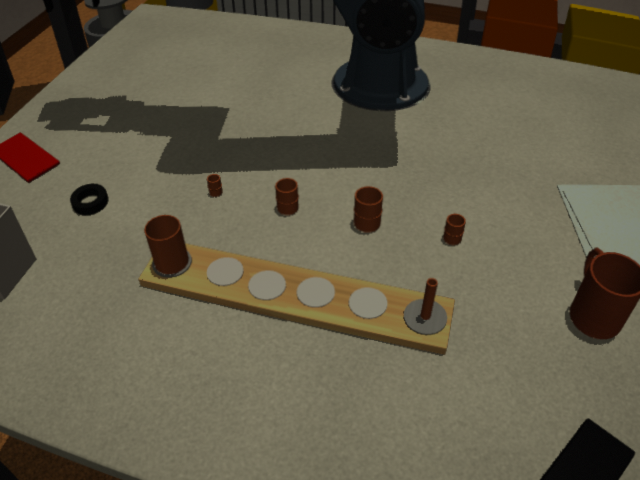

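View pics/side0.png

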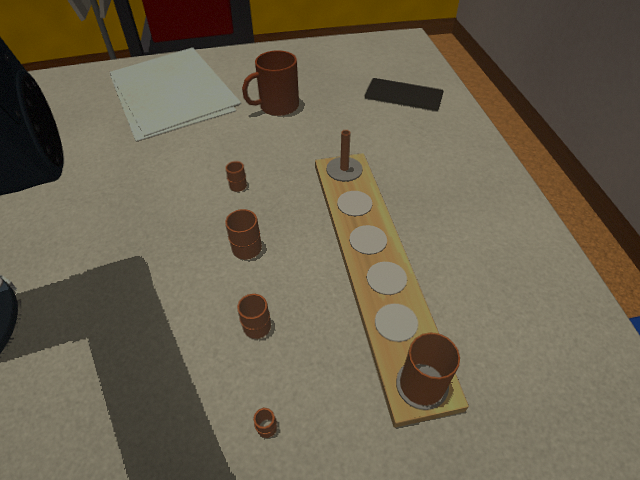

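Both views show four couplings standing in a row. In the scene view they are at (214,185) smallest, (287,196), (368,209) largest and (454,229). The white marks are at (225,271), (267,285), (316,291) and (368,302). The thin sample is at (426,315), the +y end, so the 24 goes on mark 1 there. The thick sample is at (168,258). Next I'll turn these into positions.

```bash
cat > h.py <<'E'
from rig import *
import cv2, numpy as np
from scipy.optimize import least_squares
def world(n,d,c):
    K=np.array([[c['fx'],0,c['cx']],[0,c['fy'],c['cy']],[0,0,1]])
    v,u=np.mgrid[:480,:640]
    r=cv2.undistortPoints(np.stack([u,v],-1).reshape(-1,1,2).astype(float),K,c['dist_coeffs']).reshape(480,640,2)
    R=np.dstack([r,np.ones((480,640))])
    dirs=R@c['rotation'].T
    return c['xyz']+dirs*d[...,None], dirs
def onplane(c,dirs,z): return c['xyz']+dirs*((z-c['xyz'][2])/dirs[...,2])[...,None]
def blobs(m,lo,hi):
    k,l,st,ce=cv2.connectedComponentsWithStats(m.astype(np.uint8))
    return [(l==i) for i in range(1,k) if lo<st[i,4]<hi]
def circ(p,r=None):
    f=(lambda q:np.hypot(*(p-q[:2]).T)-(q[2] if r is None else r))
    return least_squares(f,[*p.mean(0),r or .02],loss='soft_l1',f_scale=.001).x
E
python3 - <<'E'
from h import *
for n in("scene","side"):
    p,d=capture(n);c=calibration(n);W,D=world(n,d,c)
    h=cv2.cvtColor(p,cv2.COLOR_BGR2HSV).astype(int);x,y,z=np.moveaxis(W,-1,0)
    box=(d>0)&(x>.3)&(x<.85)&(y>-.5)&(y<.45)
    tz=np.median(z[box]);print(n,'table z',tz)
    cop=box&(z>.006)&(h[...,1]>120)&((h[...,0]<12)|(h[...,0]>172))
    for b in blobs(cop,60,9000):
        zt=np.percentile(z[b],98);t=b&(z>zt-.005);v,u=np.nonzero(b)
        q=circ(W[t][:,:2]);print(' cop px',u.mean().round(),v.mean().round(),'top',zt.round(4),'xy',q[:2].round(4),'dia',(2*q[2]).round(4),b.sum())
    P=onplane(c,D,.020)
    wh=(h[...,1]<60)&(h[...,2]>110)&(z>.012)&(z<.03)&box
    for b in blobs(wh,150,6000):
        cs=max(cv2.findContours(b.astype(np.uint8),0,1)[0],key=len)[:,0]
        q=P[b][:,:2];v,u=np.nonzero(b);print(' wh px',u.mean().round(),v.mean().round(),'z',np.median(z[b]).round(4),'xy',q.mean(0).round(4),'rms dia',(np.sqrt(8*q.var(0).mean())*1).round(4)*1,b.sum(), W[b][:,:2].mean(0).round(4))
E
```

```text
scene table z 0.0009609282667992214
 cop px 214.0 184.0 top 0.0358 xy [ 0.4399 -0.1993] dia 0.0206 238
 cop px 287.0 195.0 top 0.0534 xy [ 0.4424 -0.0626] dia 0.0342 658
 cop px 368.0 208.0 top 0.0629 xy [0.4402 0.0769] dia 0.0428 1049
 cop px 166.0 244.0 top 0.097 xy [ 0.6286 -0.1877] dia 0.0515 1839
 cop px 454.0 228.0 top 0.0445 xy [0.4363 0.22  ] dia 0.0282 479
 cop px 593.0 293.0 top 0.1006 xy [0.5371 0.4541] dia 0.0766 2230
 cop px 429.0 299.0 top 0.0972 xy [0.62   0.2063] dia 0.0127 376
 wh px 224.0 271.0 z 0.021 xy [ 0.621  -0.1015] rms dia 0.0386 752 [ 0.6218 -0.101 ]
 wh px 267.0 285.0 z 0.0206 xy [ 0.6281 -0.0303] rms dia 0.0385 806 [ 0.6285 -0.0301]
 wh px 315.0 292.0 z 0.0203 xy [0.6201 0.0431] rms dia 0.0387 842 [0.6204 0.0432]
 wh px 368.0 303.0 z 0.0211 xy [0.6178 0.1216] rms dia 0.0387 885 [0.6186 0.1218]
side table z 0.0005015046563100478
 cop px 275.0 89.0 top 0.1009 xy [0.5362 0.4533] dia 0.0772 1815
 cop px 235.0 174.0 top 0.0441 xy [0.4348 0.2191] dia 0.028 292
 cop px 243.0 232.0 top 0.0631 xy [0.4388 0.0755] dia 0.0429 699
 cop px 253.0 314.0 top 0.0531 xy [ 0.4416 -0.0645] dia 0.0351 545
 cop px 437.0 361.0 top 0.0973 xy [ 0.628  -0.1898] dia 0.0513 526
 cop px 265.0 422.0 top 0.0354 xy [ 0.4403 -0.2009] dia 0.0211 249
 wh px 354.0 203.0 z 0.0205 xy [0.6184 0.1212] rms dia 0.0391 657 [0.6182 0.1207]
 wh px 368.0 239.0 z 0.0203 xy [0.6205 0.0424] rms dia 0.0392 814 [0.6204 0.0421]
 wh px 387.0 278.0 z 0.0202 xy [ 0.6287 -0.0313] rms dia 0.0393 1003 [ 0.6286 -0.0315]
 wh px 396.0 322.0 z 0.0199 xy [ 0.6216 -0.1024] rms dia 0.0391 1237 [ 0.6216 -0.1023]
```

Both cameras agree to about 1.5 mm and the sizes match. I'll turn the tool so it closes along world x; after that, tool x is world y and tool y is world x.

send_rows --pt "0 0 0 0 -0.12" --pt "0 0 0 0 -0.12" --pt "0 0 0 0 -0.12" --pt "0 0 0 0 -0.12" --pt "0 0 0 0 -0.12" --pt "0 0 0 0 -0.12" --pt "0 0 0 0 -0.12" --pt "0 0 0 0 -0.12" --pt "0 0 0 0 -0.12" --pt "0 0 0 0 -0.115" --pt "0 0 0 0 0"

```text
time_s: 1.12
position: [0.2294, -0.5812, 0.2363]
tcp_rot: [[-0.002, 1.0, -0.0], [1.0, 0.002, 0.001], [0.001, -0.0, -1.0]]
force: [0.8, -0.5, 0.2]
opening: 1.001
grasp_force: 0.0
```

send_rows --pt "0 0.02 0.011 0 0" --pt "0 0.03 0.0165 0 0" --pt "0 0.03 0.0165 0 0" --pt "0 0.03 0.0165 0 0" --pt "0 0.03 0.0165 0 0" --pt "0 0.03 0.0165 0 0" --pt "0 0.03 0.0165 0 0" --pt "0 0.03 0.0165 0 0" --pt "0 0.03 0.0165 0 0" --pt "0 0.03 0.0165 0 0" --pt "0 0.03 0.0165 0 0" --pt "0 0.03 0.0165 0 0" --pt "0 0.03 0.0165 0 0" --pt "0 0 0 0 0" --pt "0 0 0 0 0" --pt "0 0 0 0 0"

```text
time_s: 2.45
position: [0.4385, -0.2016, 0.2366]
tcp_rot: [[0.001, 1.0, 0.0], [1.0, -0.001, -0.001], [-0.001, 0.0, -1.0]]
force: [-0.5, -0.2, -0.1]
opening: 0.998
grasp_force: 0.0
```

```bash
python3 - <<'E'
from h import *
s=read_state();print(s['time_s'],s['position'],s['tcp_rot'].round(3),s['joint_positions'].round(1))
E
```

```text
2.45 [ 0.43845602 -0.2016467   0.23662111] [[ 0.001  1.     0.   ]
 [ 1.    -0.001 -0.001]
 [-0.001  0.    -1.   ]] [-38.   19.3 102.   -0.   58.6 -37.9]
```

send_rows --pt "0 0.0015 0.0015 0.02 0" --pt "0 0 0 0.03 0" --pt "0 0 0 0.03 0" --pt "0 0 0 0.03 0" --pt "0 0 0 0.03 0" --pt "0 0 0 0.03 0" --pt "0 0 0 0.02 0" --pt "0 0 0 0.013 0" --pt "0 0 0 0.01 0" --pt "0 0 0 0 0" --pt "0 0 0 0 0" --pt "0 0 0 0 0"

```text
time_s: 3.45
position: [0.4402, -0.2008, 0.0242]
tcp_rot: [[0.001, 1.0, 0.001], [1.0, -0.001, -0.001], [-0.001, 0.001, -1.0]]
force: [0.4, -0.5, 0.4]
opening: 1.0
grasp_force: 0.0
```

send_rows --pt "100 0 0 0 0" --pt "130 0 0 0 0" --pt "160 0 0 0 0" --pt "190 0 0 0 0" --pt "255 0 0 0 0" --pt "255 0 0 0 0" --pt "255 0 0 0 0" --pt "255 0 0 0 0" --pt "255 0 0 0 0" --pt "255 0 0 0 0"

```text
time_s: 4.28
position: [0.4399, -0.1998, 0.0235]
tcp_rot: [[0.0, 1.0, -0.0], [1.0, -0.0, 0.0], [0.0, -0.0, -1.0]]
force: [-0.6, -0.3, 0.4]
opening: 0.33
grasp_force: 0.0
```

send_rows --pt "255 0 0 0 0" --pt "255 0 0 0 0" --pt "255 0 0 0 0" --pt "255 0 0 0 0" --pt "255 0 0 0 0"

```text
time_s: 4.7
position: [0.4399, -0.1998, 0.0235]
tcp_rot: [[-0.0, 1.0, -0.0], [1.0, 0.0, 0.0], [0.0, -0.0, -1.0]]
force: [-0.1, -0.1, 0.2]
opening: 0.269
grasp_force: 30.0
```

send_rows --pt "255 0 0 -0.01 0" --pt "255 0 0 -0.03 0" --pt "255 0 0 -0.03 0" --pt "255 0 0 -0.03 0" --pt "255 0.01 0.005 -0.03 0" --pt "255 0.02 0.011 0 0" --pt "255 0.03 0.0166 0 0" --pt "255 0.03 0.0166 0 0" --pt "255 0.03 0.0166 0 0" --pt "255 0.03 0.0166 0 0" --pt "255 0.03 0.0166 0 0" --pt "255 0.03 0.0166 0 0" --pt "255 0.03 0.0166 0 0" --pt "255 0.03 0.0166 0 0" --pt "255 0.03 0.0166 0 0" --pt "255 0.0212 0.0127 0 0" --pt "255 0 0 0 0" --pt "255 0 0 0 0" --pt "255 0 0 0 0"

```text
time_s: 6.28
position: [0.617, 0.121, 0.1536]
tcp_rot: [[-0.0, 1.0, -0.002], [1.0, 0.0, -0.001], [-0.001, -0.002, -1.0]]
force: [0.9, -0.7, -0.6]
opening: 0.268
grasp_force: 30.0
```

send_rows --pt "255 0.0005 0.001 0.02 0" --pt "255 0 0 0.03 0" --pt "255 0 0 0.03 0" --pt "255 0 0 0.018 0" --pt "255 0 0 0.007 0" --pt "255 0 0 0.003 0" --pt "255 0 0 0.001 0" --pt "255 0 0 0 0" --pt "255 0 0 0 0" --pt "255 0 0 0 0" --pt "255 0 0 0 0"

```text
time_s: 7.2
position: [0.6197, 0.122, 0.0457]
tcp_rot: [[-0.0, 1.0, 0.002], [1.0, 0.0, 0.0], [0.0, 0.002, -1.0]]
force: [-0.5, -0.0, -0.2]
opening: 0.273
grasp_force: 30.0
```

send_rows --pt "170 0 0 0 0" --pt "165 0 0 0 0" --pt "150 0 0 0 0" --pt "130 0 0 0 0" --pt "100 0 0 0 0" --pt "60 0 0 0 0" --pt "0 0 0 0 0" --pt "0 0 0 0 0" --pt "0 0 0 0 0" --pt "0 0 0 0 0" --pt "0 0 0 0 0"

```text
time_s: 8.12
position: [0.619, 0.1219, 0.0445]
tcp_rot: [[-0.0, 1.0, -0.0], [1.0, 0.0, 0.0], [0.0, -0.0, -1.0]]
force: [-0.9, -0.0, -0.7]
opening: 0.931
grasp_force: 0.0
```

send_rows --pt "0 0 0 -0.01 0" --pt "0 0 0 -0.03 0" --pt "0 0 0 -0.03 0" --pt "0 0 0 -0.03 0" --pt "0 0 0 -0.02 0" --pt "0 0.0096 -0.0185 0 0" --pt "0 0.016 -0.03 0 0" --pt "0 0.016 -0.03 0 0" --pt "0 0.016 -0.03 0 0" --pt "0 0.016 -0.03 0 0" --pt "0 0.016 -0.03 0 0" --pt "0 0.008 -0.015 0 0" --pt "0 0 0 0 0" --pt "0 0 0 0 0" --pt "0 0 0 0 0"

```text
time_s: 9.37
position: [0.4377, 0.2195, 0.1652]
tcp_rot: [[0.0, 1.0, 0.004], [1.0, -0.0, 0.0], [0.0, 0.004, -1.0]]
force: [-0.3, 0.0, 0.0]
opening: 0.997
grasp_force: 0.0
```

send_rows --pt "0 0 0 0.02 0" --pt "0 0 0 0.03 0" --pt "0 0 0 0.03 0" --pt "0 0 0 0.03 0" --pt "0 0 0 0.015 0" --pt "0 0 0 0.0095 0" --pt "0 0 0 0 0" --pt "0 0 0 0 0" --pt "60 0 0 0 0" --pt "100 0 0 0 0" --pt "255 0 0 0 0" --pt "255 0 0 0 0" --pt "255 0 0 0 0" --pt "255 0 0 0 0" --pt "255 0 0 0 0" --pt "255 0 0 0 0" --pt "255 0 0 0 0" --pt "255 0 0 0 0" --pt "255 0 0 0 0" --pt "255 0 0 0 0"

```text
time_s: 11.03
position: [0.4354, 0.2194, 0.03]
tcp_rot: [[0.0, 1.0, -0.0], [1.0, -0.0, -0.0], [-0.0, -0.0, -1.0]]
force: [-0.3, -0.1, 0.8]
opening: 0.351
grasp_force: 30.0
```

send_rows --pt "255 0 0 0 0" --pt "255 0 0 0 0" --pt "255 0 0 0 0"

```text
time_s: 11.28
position: [0.4354, 0.2194, 0.03]
tcp_rot: [[-0.0, 1.0, -0.0], [1.0, 0.0, -0.0], [-0.0, -0.0, -1.0]]
force: [0.1, 1.1, 1.9]
opening: 0.349
grasp_force: 30.0
```

send_rows --pt "255 0 0 -0.01 0" --pt "255 0 0 -0.03 0" --pt "255 0 0 -0.03 0" --pt "255 0 0 -0.03 0" --pt "255 0 0 -0.03 0" --pt "255 -0.0166 0.0149 0 0" --pt "255 -0.025 0.027 0 0" --pt "255 -0.025 0.027 0 0" --pt "255 -0.025 0.027 0 0" --pt "255 -0.025 0.027 0 0" --pt "255 -0.025 0.027 0 0" --pt "255 -0.02 0.02 0 0" --pt "255 -0.015 0.015 0 0" --pt "255 0 0 0 0" --pt "255 0 0 0 0" --pt "255 0 0 0 0" --pt "255 0 0 0 0"

```text
time_s: 12.7
position: [0.619, 0.0439, 0.1601]
tcp_rot: [[-0.001, 1.0, -0.002], [1.0, 0.001, 0.0], [0.0, -0.002, -1.0]]
force: [0.5, 0.4, -0.6]
opening: 0.353
grasp_force: 30.0
```

send_rows --pt "255 0 0 0.02 0" --pt "255 0 0 0.03 0" --pt "255 0 0 0.03 0" --pt "255 0 0 0.018 0" --pt "255 0 0 0.007 0" --pt "255 0 0 0.003 0" --pt "255 0 0 0.001 0" --pt "255 0 0 0 0" --pt "255 0 0 0 0" --pt "255 0 0 0 0" --pt "255 0 0 0 0"

```text
time_s: 13.62
position: [0.6211, 0.0428, 0.0522]
tcp_rot: [[-0.0, 1.0, 0.002], [1.0, 0.0, -0.0], [-0.0, 0.002, -1.0]]
force: [0.0, -0.7, -0.0]
opening: 0.353
grasp_force: 30.0
```

send_rows --pt "160 0 0 0 0" --pt "150 0 0 0 0" --pt "140 0 0 0 0" --pt "120 0 0 0 0" --pt "90 0 0 0 0" --pt "50 0 0 0 0" --pt "0 0 0 0 0" --pt "0 0 0 0 0" --pt "0 0 0 0 0" --pt "0 0 0 0 0" --pt "0 0 0 0 0"

```text
time_s: 14.53
position: [0.6204, 0.0429, 0.051]
tcp_rot: [[-0.0, 1.0, -0.0], [1.0, 0.0, 0.0], [0.0, -0.0, -1.0]]
force: [0.4, 0.2, 0.6]
opening: 0.952
grasp_force: 0.0
```

send_rows --pt "0 0 0 -0.01 0" --pt "0 0 0 -0.03 0" --pt "0 0 0 -0.03 0" --pt "0 0 0 -0.03 0" --pt "0 0 0 -0.02 0" --pt "0 -0.0103 -0.0183 0 0" --pt "0 -0.018 -0.03 0 0" --pt "0 -0.018 -0.03 0 0" --pt "0 -0.018 -0.03 0 0" --pt "0 -0.018 -0.03 0 0" --pt "0 -0.015 -0.025 0 0" --pt "0 -0.009 -0.015 0 0" --pt "0 0 0 0 0" --pt "0 0 0 0 0" --pt "0 0 0 0 0" --pt "0 0 0 0 0"

```text
time_s: 15.87
position: [0.4437, -0.0634, 0.1715]
tcp_rot: [[-0.001, 1.0, 0.002], [1.0, 0.001, -0.001], [-0.001, 0.002, -1.0]]
force: [-0.2, 1.0, -0.4]
opening: 1.002
grasp_force: 0.0
```

send_rows --pt "0 0 0 0.02 0" --pt "0 0 0 0.03 0" --pt "0 0 0 0.03 0" --pt "0 0 0 0.03 0" --pt "0 0 0 0.015 0" --pt "0 0 0 0.01 0" --pt "0 0 0 0 0" --pt "0 0 0 0 0" --pt "60 0 0 0 0" --pt "100 0 0 0 0" --pt "255 0 0 0 0" --pt "255 0 0 0 0" --pt "255 0 0 0 0" --pt "255 0 0 0 0" --pt "255 0 0 0 0" --pt "255 0 0 0 0" --pt "255 0 0 0 0" --pt "255 0 0 0 0" --pt "255 0 0 0 0" --pt "255 0 0 0 0"

```text
time_s: 17.53
position: [0.442, -0.0635, 0.0361]
tcp_rot: [[0.0, 1.0, -0.0], [1.0, -0.0, 0.0], [0.0, -0.0, -1.0]]
force: [-0.3, -0.5, 1.6]
opening: 0.426
grasp_force: 30.0
```

send_rows --pt "255 0 0 -0.01 0" --pt "255 0 0 -0.03 0" --pt "255 0 0 -0.03 0" --pt "255 0 0 -0.03 0" --pt "255 0 0 -0.03 0" --pt "255 0.0027 0.0164 0 0" --pt "255 0.005 0.029 0 0" --pt "255 0.005 0.029 0 0" --pt "255 0.005 0.029 0 0" --pt "255 0.005 0.029 0 0" --pt "255 0.005 0.029 0 0" --pt "255 0.005 0.025 0 0" --pt "255 0 0 0 0" --pt "255 0 0 0 0" --pt "255 0 0 0 0" --pt "255 0 0 0 0"

```text
time_s: 18.87
position: [0.6268, -0.0307, 0.1654]
tcp_rot: [[0.0, 1.0, -0.003], [1.0, -0.0, 0.001], [0.001, -0.003, -1.0]]
force: [0.6, -0.3, -0.6]
opening: 0.427
grasp_force: 30.0
```

send_rows --pt "255 0 0 0.02 0" --pt "255 0 0 0.03 0" --pt "255 0 0 0.03 0" --pt "255 0 0 0.018 0" --pt "255 0 0 0.007 0" --pt "255 0 0 0.003 0" --pt "255 0 0 0.001 0" --pt "255 0 0 0 0" --pt "255 0 0 0 0" --pt "255 0 0 0 0" --pt "255 0 0 0 0"

```text
time_s: 19.78
position: [0.6292, -0.0309, 0.0582]
tcp_rot: [[-0.0, 1.0, 0.002], [1.0, 0.0, -0.0], [-0.0, 0.002, -1.0]]
force: [-0.7, 0.2, -0.8]
opening: 0.426
grasp_force: 30.0
```

send_rows --pt "140 0 0 0 0" --pt "135 0 0 0 0" --pt "125 0 0 0 0" --pt "110 0 0 0 0" --pt "80 0 0 0 0" --pt "40 0 0 0 0" --pt "0 0 0 0 0" --pt "0 0 0 0 0" --pt "0 0 0 0 0" --pt "0 0 0 0 0" --pt "0 0 0 0 0"

```text
time_s: 20.7
position: [0.6285, -0.0307, 0.057]
tcp_rot: [[0.0, 1.0, -0.0], [1.0, -0.0, 0.0], [0.0, -0.0, -1.0]]
force: [-0.2, 1.0, -0.3]
opening: 0.968
grasp_force: 0.0
```

send_rows --pt "0 0 0 -0.01 0" --pt "0 0 0 -0.03 0" --pt "0 0 0 -0.03 0" --pt "0 0 0 -0.03 0" --pt "0 0 0 -0.02 0" --pt "0 0.0107 -0.019 0 0" --pt "0 0.017 -0.03 0 0" --pt "0 0.017 -0.03 0 0" --pt "0 0.017 -0.03 0 0" --pt "0 0.017 -0.03 0 0" --pt "0 0.017 -0.03 0 0" --pt "0 0.011 -0.02 0 0" --pt "0 0 0 0 0" --pt "0 0 0 0 0" --pt "0 0 0 0 0" --pt "0 0 0 0 0"

```text
time_s: 22.03
position: [0.4415, 0.0754, 0.1776]
tcp_rot: [[0.001, 1.0, 0.003], [1.0, -0.001, -0.0], [-0.0, 0.003, -1.0]]
force: [-0.3, -0.7, -0.0]
opening: 1.002
grasp_force: 0.0
```

send_rows --pt "0 0 0 0.02 0" --pt "0 0 0 0.03 0" --pt "0 0 0 0.03 0" --pt "0 0 0 0.03 0" --pt "0 0 0 0.015 0" --pt "0 0 0 0.007 0" --pt "0 0 0 0 0" --pt "0 0 0 0 0" --pt "50 0 0 0 0" --pt "80 0 0 0 0" --pt "255 0 0 0 0" --pt "255 0 0 0 0" --pt "255 0 0 0 0" --pt "255 0 0 0 0" --pt "255 0 0 0 0" --pt "255 0 0 0 0" --pt "255 0 0 0 0" --pt "255 0 0 0 0" --pt "255 0 0 0 0" --pt "255 0 0 0 0"

```text
time_s: 23.7
position: [0.4392, 0.076, 0.0452]
tcp_rot: [[-0.0, 1.0, -0.0], [1.0, 0.0, 0.0], [0.0, -0.0, -1.0]]
force: [-0.9, -0.4, 4.8]
opening: 0.515
grasp_force: 30.0
```

send_rows --pt "255 0 0 -0.01 0" --pt "255 0 0 -0.03 0" --pt "255 0 0 -0.03 0" --pt "255 0 0 -0.03 0" --pt "255 0 0 -0.03 0" --pt "255 -0.0169 0.0168 0 0" --pt "255 -0.025 0.026 0 0" --pt "255 -0.025 0.026 0 0" --pt "255 -0.025 0.026 0 0" --pt "255 -0.025 0.026 0 0" --pt "255 -0.025 0.026 0 0" --pt "255 -0.02 0.02 0 0" --pt "255 -0.016 0.015 0 0" --pt "255 0 0 0 0" --pt "255 0 0 0 0" --pt "255 0 0 0 0" --pt "255 0 0 0 0"

```text
time_s: 25.12
position: [0.62, -0.1008, 0.1743]
tcp_rot: [[-0.001, 1.0, -0.002], [1.0, 0.001, 0.001], [0.001, -0.002, -1.0]]
force: [-0.4, 0.7, -2.1]
opening: 0.525
grasp_force: 30.0
```

send_rows --pt "255 0 0 0.02 0" --pt "255 0 0 0.03 0" --pt "255 0 0 0.03 0" --pt "255 0 0 0.018 0" --pt "255 0 0 0.007 0" --pt "255 0 0 0.003 0" --pt "255 0 0 0.001 0" --pt "255 0 0 0 0" --pt "255 0 0 0 0" --pt "255 0 0 0 0" --pt "255 0 0 0 0"

```text
time_s: 26.03
position: [0.622, -0.1022, 0.0672]
tcp_rot: [[0.0, 1.0, 0.002], [1.0, -0.0, -0.001], [-0.001, 0.002, -1.0]]
force: [0.8, -0.0, -1.2]
opening: 0.524
grasp_force: 30.0
```

send_rows --pt "120 0 0 0 0" --pt "115 0 0 0 0" --pt "105 0 0 0 0" --pt "90 0 0 0 0" --pt "60 0 0 0 0" --pt "30 0 0 0 0" --pt "0 0 0 0 0" --pt "0 0 0 0 0" --pt "0 0 0 0 0" --pt "0 0 0 0 0" --pt "0 0 0 0 0"

```text
time_s: 26.95
position: [0.6213, -0.1019, 0.066]
tcp_rot: [[-0.0, 1.0, 0.0], [1.0, 0.0, -0.0], [-0.0, 0.0, -1.0]]
force: [0.0, -0.9, -0.0]
opening: 0.987
grasp_force: 0.0
```

send_rows --pt "0 0 0 -0.01 0" --pt "0 0 0 -0.03 0" --pt "0 0 0 -0.03 0" --pt "0 0 0 -0.03 0" --pt "0 0 0 -0.03 0" --pt "0 0 -0.02 0 0" --pt "0 0 -0.03 0 0" --pt "0 0 -0.03 0 0" --pt "0 0 -0.03 0 0" --pt "0 0 -0.03 0 0" --pt "0 0 -0.03 0 0" --pt "0 0 0 0 0" --pt "0 0 0 0 0" --pt "0 0 0 0 0" --pt "0 0 0 0 0"

```text
time_s: 28.2
position: [0.453, -0.1026, 0.1967]
tcp_rot: [[-0.0, 1.0, 0.003], [1.0, 0.0, -0.001], [-0.001, 0.003, -1.0]]
force: [-0.1, -0.5, 0.5]
opening: 1.001
grasp_force: 0.0
```

```bash
python3 - <<'E'
from h import *
for n in("scene","side"):
    p,d=capture(n);cv2.imwrite(f"pics/{n}1.png",p);c=calibration(n);W,D=world(n,d,c)
    h=cv2.cvtColor(p,cv2.COLOR_BGR2HSV).astype(int);x,y,z=np.moveaxis(W,-1,0)
    cop=(d>0)&(x>.55)&(x<.7)&(y>-.25)&(y<.25)&(z>.027)&(h[...,1]>120)&((h[...,0]<12)|(h[...,0]>172))
    for b in blobs(cop,60,9000):
        zt=np.percentile(z[b],98);t=b&(z>zt-.005)
        q=circ(W[t][:,:2]);print(n,'top',zt.round(4),'xy',q[:2].round(4),'dia',(2*q[2]).round(4))
E
```

```text
scene top 0.097 xy [ 0.6287 -0.1878] dia 0.0513
scene top 0.0831 xy [ 0.6222 -0.1006] dia 0.0433
scene top 0.0736 xy [ 0.6298 -0.0297] dia 0.0346
scene top 0.0643 xy [0.622  0.0433] dia 0.0278
scene top 0.0969 xy [0.6198 0.2063] dia 0.0124
scene top 0.056 xy [0.6202 0.1216] dia 0.0203
side top 0.0966 xy [0.6195 0.2042] dia 0.0129
side top 0.0649 xy [0.6207 0.0422] dia 0.0278
side top 0.0735 xy [ 0.6288 -0.0318] dia 0.0348
side top 0.0832 xy [ 0.6213 -0.1024] dia 0.0427
side top 0.0972 xy [ 0.628  -0.1898] dia 0.0511
```

View pics/scene1.png

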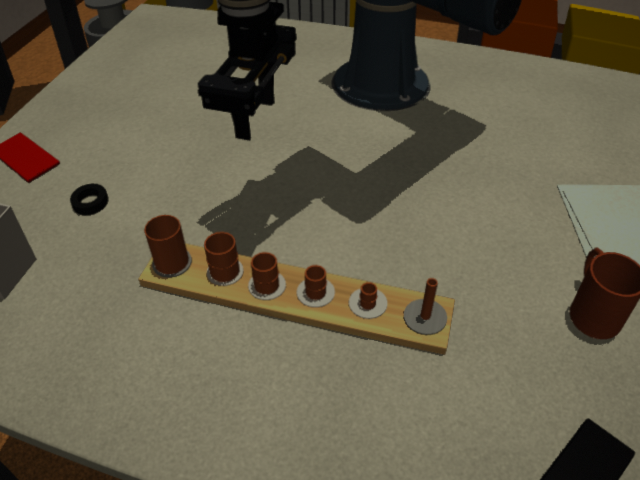

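The picture shows the four couplings upright on their marks, at (222,258), (265,275), (316,283) and (368,296). They are in order of size, measured within about 2 mm of the mark centres, and the arm is clear of them.

```bash
python3 -c "
from rig import hand_in;print(hand_in())"
```

```text
the job is handed in; nothing more can be done
None
```

All four couplings stand upright and released on their marks, in order from the 24 mm beside the thin sample to the 46 mm beside the thick one, each measured within about 2–3 mm of its mark's centre; handed in after about 28 s, with no verdict returned.

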